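# Load the microscope rack with sample jars in reverse order

## Robot

A 6-joint arm with a two-finger parallel gripper is mounted at the origin on the work surface. World frame = base frame: x ahead of the robot, y to its left, z up, the work surface at z = 0. Lengths are in mm, angles in rad, forces in N, time in s.
With the tool pointing down it reaches from about 300 to 775 mm from the base axis. Payload 14.6 kg.
Tool frame: the origin (TCP) lies between the finger pads; the fingertips stand manip.tip_reach ahead of it and the grasp point (between the pads) lies 5 mm behind it (manip.tip_reach is the distance from the TCP to the fingertips, in mm); z points along the fingers, y is the line along which they close (so a half turn about z gives the same grasp; the last joint's range is limited). The gripper opens to 94 mm and grips with 3 to 60 N. Pads are 16 mm wide; open, the fingers measure 119 mm over their backs; the gripper's body (75 mm by 177 mm) begins 78 mm behind the grasp point.
Start: joints at [1.188, 0.3, 1.521, -0, 1.321, -0.067], TCP at [170.815, 522.792, 219.446] pointing down, gripper open.
Joint ranges: [-3.03, 3.03], [-0.79, 2.21], [0.23, 2.52], [-1.04, 4.18], [0, 3.07], [-2.55, 2.55]. Speed limits (rad/s): [2.22, 2.22, 2.57, 3.14, 3.14, 3.14].

## Interface

Orientations are given as [roll, pitch, yaw] about the fixed x, y, z axes, in that order (R = Rz(yaw) Ry(pitch) Rx(roll)).
In Python, from cell import manip gives the robot as it stands. The module is installed in compiled form; this text tells all that it offers.
- The arm moves only by the shell command python3 -m creep 'ROWS' [FORCE]. ROWS is JSON, a list of rows, each a list of 3 entries, a list of its own where there are three numbers: the opening, from -1 (shut) to 1 (fully open), then the shift along the tool's x, y, z in cm, then the turn about the tool's z in units of 5 degrees (1.0 is 5 degrees). In form: [[grip, [tx, ty, tz], roll], ...]. A call has 1 to 12 rows; each row is the pose to reach, as a shift and turn from the pose commanded when the call began, along the tool's axes at that moment; what a row does not reach only later rows make up. A row lasts 1/10 s, in which the tool goes at most 50 mm and 8.59 degrees, less where a joint would pass 70% of its speed; a pose out of reach is approached as far as the arm can. A call with a gripper value outside its range is refused whole. The fingers move at their own pace and stop on an object; FORCE is the grip in N (left out, the last holds). Time passes only in rows, so rows that repeat a pose let the fingers close. It gives the time, the measured TCP pose, the force, the opening and the grip force at its end, in the units of the state.
- manip.read_state(): the state, without advancing time (a new reading comes with each control period).
- manip.camera(name): name is "scene" or "top"; returns the picture (384x512x3 uint8, red, green, blue); there is no depth.
- manip.camera_params(name): a dict with "fovy" (degrees; the focal length in pixels is half the picture's height over the tangent of half this angle, whatever the lens; pixels are square), "cx", "cy" (the principal point, pixels), "origin" and "attitude" of the camera in the world. Camera axes: x right, y down, z forward; pixel columns grow to the right and rows downward; lengths in mm; the calibration is good to about 2 mm. A picture is of the moment at which its call begins. camera_params takes no time and is no camera call.
- manip.sign_off(): hands the job in; it is judged then, once.
The state is a dict: "clock": time; "joints": joint angles; "qd": joint speeds; "effort": joint torques, N m; "eef_pos": TCP position; "eef_rot": TCP orientation; "wrist_force": force on the tool from outside, world axes, zero at the start; "moment": the same for the moment, N m; "finger_gap": finger opening in mm; "finger_force": force on a finger pad.
Only numpy, scipy, OpenCV 4.12 (cv2) and the standard library are available. Lean on these libraries where they do the work, as an engineer would, in place of code of your own. Each camera call takes 0.05 s, during which the arm holds its last target. There are 200 camera calls.

## Task

Move the four sample jars from their row of colour-tabbed cradles into the white four-pocket rack in reverse order: the jar at the left end of its row goes into the pocket at the right end of the rack, the next one into the next pocket, and so on. Stand each jar upright on the floor of its pocket, one to a pocket, without ever tipping a jar over, and leave the glass specimen dish between the two rows where it is.

Things in the scene. Friction and masses are not known exactly. Their poses are not given: they have to be found in the camera images.
- jar_red: loose upright round sample jar, 36 mm diameter, 50 mm tall, about 70 g, pale red body and red screw lid (the top 15 mm); origin at the centre of its underside, z up; its turn about z means nothing. At the start it stands in the red-tabbed cradle
- jar_yellow: loose upright round sample jar, 36 mm diameter, 50 mm tall, about 70 g, pale yellow body and yellow screw lid (the top 15 mm); origin at the centre of its underside, z up; its turn about z means nothing. At the start it stands in the yellow-tabbed cradle
- jar_green: loose upright round sample jar, 36 mm diameter, 50 mm tall, about 70 g, pale green body and green screw lid (the top 15 mm); origin at the centre of its underside, z up; its turn about z means nothing. At the start it stands in the green-tabbed cradle
- jar_blue: loose upright round sample jar, 36 mm diameter, 50 mm tall, about 70 g, pale blue body and blue screw lid (the top 15 mm); origin at the centre of its underside, z up; its turn about z means nothing. At the start it stands in the blue-tabbed cradle
- cradle_red: fixed grey tray with a red tab on the side nearest the robot, 64 mm (x) by 57 mm (y), pocket 52 by 53 mm; the red jar starts in it. Origin under its centre, 4 mm above the table; floor 4 mm, rim 12 mm above the origin. The four cradles form one straight row, 58 mm apart along their common y (to the robot's left, within 15 degrees), in any colour order; x points away from the robot
- cradle_yellow: fixed grey tray with a yellow tab on the side nearest the robot, 64 mm (x) by 57 mm (y), pocket 52 by 53 mm; the yellow jar starts in it. Origin under its centre, 4 mm above the table; floor 4 mm, rim 12 mm above the origin. The four cradles form one straight row, 58 mm apart along their common y (to the robot's left, within 15 degrees), in any colour order; x points away from the robot
- cradle_green: fixed grey tray with a green tab on the side nearest the robot, 64 mm (x) by 57 mm (y), pocket 52 by 53 mm; the green jar starts in it. Origin under its centre, 4 mm above the table; floor 4 mm, rim 12 mm above the origin. The four cradles form one straight row, 58 mm apart along their common y (to the robot's left, within 15 degrees), in any colour order; x points away from the robot
- cradle_blue: fixed grey tray with a blue tab on the side nearest the robot, 64 mm (x) by 57 mm (y), pocket 52 by 53 mm; the blue jar starts in it. Origin under its centre, 4 mm above the table; floor 4 mm, rim 12 mm above the origin. The four cradles form one straight row, 58 mm apart along their common y (to the robot's left, within 15 degrees), in any colour order; x points away from the robot
- rack: fixed white rack, 64 mm (x) by 237 mm (y), with four empty 53 by 53 mm pockets in a row along its y; origin on the table under its centre. Pocket centres at y = -87, -29, 29, 87 mm, x = 0; floor 6 mm, rims 14 mm above the table; walls 5 mm. x points away from the robot, y to the robot's left, within 15 degrees. It stands left or right of the cradles
- dish: loose round glass dish, 64 mm diameter, 14 mm tall, with a small brown specimen in it, standing on the table between the cradles and the rack; origin at the centre of its underside. To be left alone
There are look-alikes about, which are no part of the job. What is shaped like the cradle_yellow but pink is not meant. Of the things that look like the jar_red, the smaller one is meant.

How it is judged (in metres and radians):
At the end, for the whole second after the job is handed in: Each jar is in the pocket mirroring its cradle's place (as many pockets to its right as cradles to its cradle's left): within 12 mm of the pocket's centre in x and y, underside under 10 mm above the rack's, upright within 0.12 rad, at rest (0.02 m/s, 0.2 rad/s), released (((y of each of cradle_yellow, cradle_green, cradle_blue in the frame of cradle_red below 0 m and y of jar_red in the frame of rack between -0.099 and -0.075 m) or (y of cradle_yellow in the frame of cradle_red above 0 m and y of each of cradle_green, cradle_blue in the frame of cradle_red below 0 m and y of jar_red in the frame of rack between -0.041 and -0.017 m) or (y of each of cradle_yellow, cradle_blue in the frame of cradle_red below 0 m and y of cradle_green in the frame of cradle_red above 0 m and y of jar_red in the frame of rack between -0.041 and -0.017 m) or (y of each of cradle_yellow, cradle_green in the frame of cradle_red above 0 m and y of cradle_blue in the frame of cradle_red below 0 m and y of jar_red in the frame of rack between 0.017 and 0.041 m) or (y of each of cradle_yellow, cradle_green in the frame of cradle_red below 0 m and y of cradle_blue in the frame of cradle_red above 0 m and y of jar_red in the frame of rack between -0.041 and -0.017 m) or (y of each of cradle_yellow, cradle_blue in the frame of cradle_red above 0 m and y of cradle_green in the frame of cradle_red below 0 m and y of jar_red in the frame of rack between 0.017 and 0.041 m) or (y of cradle_yellow in the frame of cradle_red below 0 m and y of each of cradle_green, cradle_blue in the frame of cradle_red above 0 m and y of jar_red in the frame of rack between 0.017 and 0.041 m) or (y of each of cradle_yellow, cradle_green, cradle_blue in the frame of cradle_red above 0 m and y of jar_red in the frame of rack between 0.075 and 0.099 m)) and x of jar_red in the frame of rack between -0.012 and 0.012 m and z of each of jar_red, jar_yellow, jar_green, jar_blue in the frame of rack below 0.01 m and angle between each of jar_red, jar_yellow, jar_green, jar_blue's own z axis and vertical below 0.12 rad and linear speed of each of jar_red, jar_yellow, jar_green, jar_blue below 0.02 m/s and angular speed of each of jar_red, jar_yellow, jar_green, jar_blue below 0.2 rad/s and ((y of each of cradle_red, cradle_green, cradle_blue in the frame of cradle_yellow below 0 m and y of jar_yellow in the frame of rack between -0.099 and -0.075 m) or (y of cradle_red in the frame of cradle_yellow above 0 m and y of each of cradle_green, cradle_blue in the frame of cradle_yellow below 0 m and y of jar_yellow in the frame of rack between -0.041 and -0.017 m) or (y of each of cradle_red, cradle_blue in the frame of cradle_yellow below 0 m and y of cradle_green in the frame of cradle_yellow above 0 m and y of jar_yellow in the frame of rack between -0.041 and -0.017 m) or (y of each of cradle_red, cradle_green in the frame of cradle_yellow above 0 m and y of cradle_blue in the frame of cradle_yellow below 0 m and y of jar_yellow in the frame of rack between 0.017 and 0.041 m) or (y of each of cradle_red, cradle_green in the frame of cradle_yellow below 0 m and y of cradle_blue in the frame of cradle_yellow above 0 m and y of jar_yellow in the frame of rack between -0.041 and -0.017 m) or (y of each of cradle_red, cradle_blue in the frame of cradle_yellow above 0 m and y of cradle_green in the frame of cradle_yellow below 0 m and y of jar_yellow in the frame of rack between 0.017 and 0.041 m) or (y of cradle_red in the frame of cradle_yellow below 0 m and y of each of cradle_green, cradle_blue in the frame of cradle_yellow above 0 m and y of jar_yellow in the frame of rack between 0.017 and 0.041 m) or (y of each of cradle_red, cradle_green, cradle_blue in the frame of cradle_yellow above 0 m and y of jar_yellow in the frame of rack between 0.075 and 0.099 m)) and x of jar_yellow in the frame of rack between -0.012 and 0.012 m and ((y of each of cradle_red, cradle_yellow, cradle_blue in the frame of cradle_green below 0 m and y of jar_green in the frame of rack between -0.099 and -0.075 m) or (y of cradle_red in the frame of cradle_green above 0 m and y of each of cradle_yellow, cradle_blue in the frame of cradle_green below 0 m and y of jar_green in the frame of rack between -0.041 and -0.017 m) or (y of each of cradle_red, cradle_blue in the frame of cradle_green below 0 m and y of cradle_yellow in the frame of cradle_green above 0 m and y of jar_green in the frame of rack between -0.041 and -0.017 m) or (y of each of cradle_red, cradle_yellow in the frame of cradle_green above 0 m and y of cradle_blue in the frame of cradle_green below 0 m and y of jar_green in the frame of rack between 0.017 and 0.041 m) or (y of each of cradle_red, cradle_yellow in the frame of cradle_green below 0 m and y of cradle_blue in the frame of cradle_green above 0 m and y of jar_green in the frame of rack between -0.041 and -0.017 m) or (y of each of cradle_red, cradle_blue in the frame of cradle_green above 0 m and y of cradle_yellow in the frame of cradle_green below 0 m and y of jar_green in the frame of rack between 0.017 and 0.041 m) or (y of cradle_red in the frame of cradle_green below 0 m and y of each of cradle_yellow, cradle_blue in the frame of cradle_green above 0 m and y of jar_green in the frame of rack between 0.017 and 0.041 m) or (y of each of cradle_red, cradle_yellow, cradle_blue in the frame of cradle_green above 0 m and y of jar_green in the frame of rack between 0.075 and 0.099 m)) and x of jar_green in the frame of rack between -0.012 and 0.012 m and ((y of each of cradle_red, cradle_yellow, cradle_green in the frame of cradle_blue below 0 m and y of jar_blue in the frame of rack between -0.099 and -0.075 m) or (y of cradle_red in the frame of cradle_blue above 0 m and y of each of cradle_yellow, cradle_green in the frame of cradle_blue below 0 m and y of jar_blue in the frame of rack between -0.041 and -0.017 m) or (y of each of cradle_red, cradle_green in the frame of cradle_blue below 0 m and y of cradle_yellow in the frame of cradle_blue above 0 m and y of jar_blue in the frame of rack between -0.041 and -0.017 m) or (y of each of cradle_red, cradle_yellow in the frame of cradle_blue above 0 m and y of cradle_green in the frame of cradle_blue below 0 m and y of jar_blue in the frame of rack between 0.017 and 0.041 m) or (y of each of cradle_red, cradle_yellow in the frame of cradle_blue below 0 m and y of cradle_green in the frame of cradle_blue above 0 m and y of jar_blue in the frame of rack between -0.041 and -0.017 m) or (y of each of cradle_red, cradle_green in the frame of cradle_blue above 0 m and y of cradle_yellow in the frame of cradle_blue below 0 m and y of jar_blue in the frame of rack between 0.017 and 0.041 m) or (y of cradle_red in the frame of cradle_blue below 0 m and y of each of cradle_yellow, cradle_green in the frame of cradle_blue above 0 m and y of jar_blue in the frame of rack between 0.017 and 0.041 m) or (y of each of cradle_red, cradle_yellow, cradle_green in the frame of cradle_blue above 0 m and y of jar_blue in the frame of rack between 0.075 and 0.099 m)) and x of jar_blue in the frame of rack between -0.012 and 0.012 m); the robot touches nothing.
It fails at once if the red jar is tipped by more than 0.7 rad (angle between jar_red's own z axis and vertical above 0.7 rad).
It fails at once if the yellow jar is tipped by more than 0.7 rad (angle between jar_yellow's own z axis and vertical above 0.7 rad).
It fails at once if the green jar is tipped by more than 0.7 rad (angle between jar_green's own z axis and vertical above 0.7 rad).
It fails at once if the blue jar is tipped by more than 0.7 rad (angle between jar_blue's own z axis and vertical above 0.7 rad).
It fails at once if the glass dish is moved more than 15 mm (distance of dish from where it was at the start of the episode above 0.015 m).
It also fails if it takes over 96 s, if anything falls off the work surface, if the arm or the gripper's body presses on something with over 40 N, if the wrist force passes 120 N, or if a joint passes its speed limit or range.

## Working session

There is one attempt and no reset: what is moved stays moved. The work goes in short steps, Python scripts to look and compute and a shell command to move; the robot and the scene stay as the last step left them, time stands still between calls to the robot, and variables do not carry over. Pictures are saved under pics/ and viewed, at most 14 in all, crops included, and the job is handed in when it is done.

```bash
mkdir -p pics; python3 - <<'E'
from cell import manip
import cv2
print(manip.tip_reach, manip.read_state())
for n in("scene","top"):
    cv2.imwrite(f"pics/{n}0.png",manip.camera(n)[:,:,::-1]); print(n,manip.camera_params(n))
E
```

```text
14.0 {'clock': 0.0, 'joints': array([ 1.18839139e+00,  3.00494614e-01,  1.52160964e+00, -7.12315047e-06,
        1.32069385e+00, -6.65884013e-02]), 'qd': array([-1.65668012e-03,  8.11783011e-04,  3.40452614e-04,  8.86201743e-04,
       -1.38728950e-05, -1.48011838e-03]), 'effort': array([ 9.66912557e-04, -5.31803298e+01, -3.52722323e+01,  7.08350586e-02,
        2.44040682e-02, -5.50211814e-05]), 'eef_pos': array([170.72822981, 522.56007946, 218.86134391]), 'eef_rot': array([-3.14038942e+00, -7.33251085e-05,  2.82577784e+00]), 'wrist_force': array([-1.10009612, -0.53025411, -0.24827596]), 'moment': array([-0.04107214,  0.04744356, -0.03773907]), 'finger_force': 0.0, 'finger_gap': 93.85372421628688}
scene {'fovy': 50.23008134958713, 'cx': 252.90099636069985, 'cy': 194.2292437568306, 'origin': array([1055.9713853 ,  138.94024052,  871.44129689]), 'attitude': array([-2.53931819,  0.01747565,  1.94116362])}
top {'fovy': 54.57461401395108, 'cx': 257.47576665455335, 'cy': 187.06123443212925, 'origin': array([381.41662521, -74.73978587, 896.24650886]), 'attitude': array([-2.99864614,  0.01263382, -1.57196948])}
```

View pics/scene0.png

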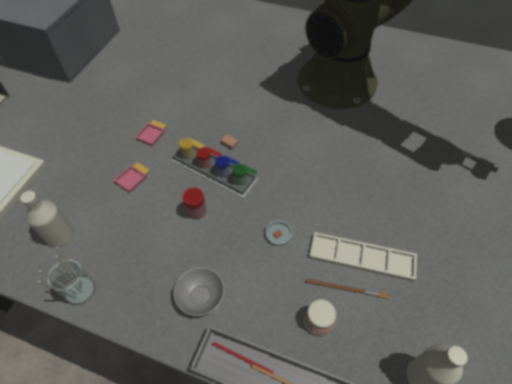

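View pics/top0.png

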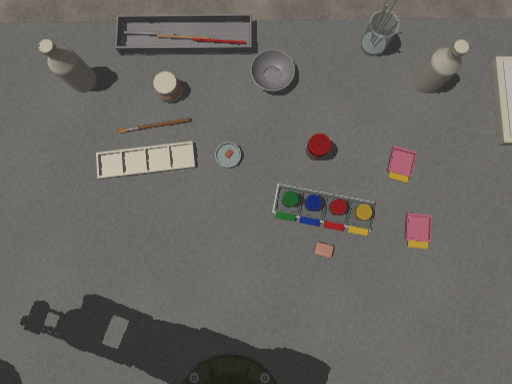

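The rows seen from the robot's left are green, blue, red, yellow, with lids at about (290,199), (314,203), (339,207) and (364,212) in top. The rack is on the left at about (146,160), the dish at (228,155), and the larger red look-alike at (319,146).

```bash
cat > h.py <<'E'
import numpy as np, cv2
from cell import manip
from scipy.spatial.transform import Rotation as R
def ray(n,u,v):
    p=manip.camera_params(n); f=192/np.tan(np.radians(p["fovy"]/2))
    d=R.from_euler("xyz",p["attitude"]).apply([(u-p["cx"])/f,(v-p["cy"])/f,1]); return p["origin"],d/np.linalg.norm(d)
def plane(n,u,v,z):
    o,d=ray(n,u,v); return o+d*(z-o[2])/d[2]
def tri(a,b):
    (o1,d1),(o2,d2)=ray("top",*a),ray("scene",*b)
    s=np.linalg.lstsq(np.c_[d1,-d2],o2-o1,rcond=None)[0]; p,q=o1+s[0]*d1,o2+s[1]*d2
    return (p+q)/2,np.linalg.norm(p-q)
HUE=dict(green=(45,80),blue=(105,130),red=(172,6),yellow=(18,32))
def blobs(img,c,amin=25,sat=140):
    h=cv2.cvtColor(img,cv2.COLOR_RGB2HSV); a,b=HUE[c]; H=h[...,0]
    m=((H>=a)&(H<=b)) if a<b else ((H>=a)|(H<=b))
    m=(m&(h[...,1]>sat)&(h[...,2]>50)).astype(np.uint8)
    n,_,st,ce=cv2.connectedComponentsWithStats(m)
    return [(ce[i].round(1).tolist(),st[i].tolist()) for i in range(1,n) if st[i][4]>=amin]
E
python3 - <<'E'
from h import *
for n,box in(("top",(80,130,400,240)),("scene",(160,120,430,290))):
    im=manip.camera(n); np.save(n+".npy",im)
    for c in HUE:
        print(n,c,[b for b in blobs(im,c) if box[0]<b[0][0]<box[2] and box[1]<b[0][1]<box[3]])
t=np.load("top.npy")[:,:,::-1]; s=np.load("scene.npy")[:,:,::-1]
A=[cv2.resize(x,(390,260),interpolation=cv2.INTER_CUBIC) for x in(t[135:187,90:200][:, :],)]
a=cv2.resize(t[135:190,85:205],(390,270*2//3),interpolation=3);b=cv2.resize(t[178:243,265:385],(390,211),interpolation=3)
c=cv2.resize(s[225:290,300:425],(400,208),interpolation=3);d=cv2.resize(s[130:200,165:265],(400,280),interpolation=3)
out=np.zeros((500,800,3),np.uint8)
for im,(x,y) in((a,(0,0)),(b,(0,220)),(c,(400,0)),(d,(400,215))): out[y:y+im.shape[0],x:x+im.shape[1]]=im
cv2.imwrite("pics/crop.png",out)
E
```

```text
top green [([289.7, 198.4], [282, 191, 16, 15, 178]), ([284.7, 216.0], [276, 212, 19, 9, 102])]
top blue [([312.9, 202.1], [305, 195, 17, 15, 197]), ([309.1, 220.8], [300, 217, 19, 9, 113])]
top red [([318.8, 144.5], [308, 134, 23, 23, 410]), ([338.1, 206.3], [330, 199, 17, 16, 204]), ([333.3, 225.4], [324, 221, 20, 10, 120])]
top yellow [([398.2, 176.8], [389, 172, 20, 11, 124]), ([363.3, 211.7], [355, 204, 17, 16, 211]), ([357.7, 230.4], [348, 226, 20, 10, 128])]
scene green []
scene blue [([224.0, 161.6], [216, 157, 22, 11, 150])]
scene red [([205.8, 153.0], [197, 148, 23, 12, 163]), ([193.1, 197.7], [183, 188, 20, 20, 319])]
scene yellow [([188.9, 144.1], [180, 139, 24, 12, 149])]
```

View pics/crop.png

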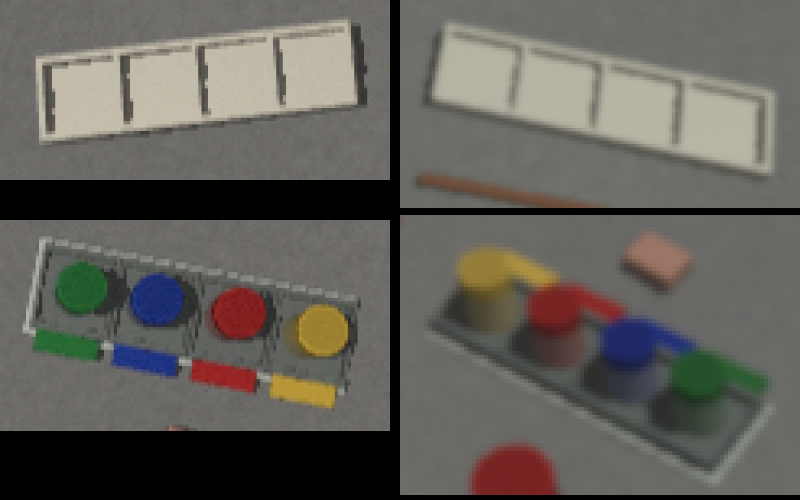

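The crops show rack outlines and lid tops clearly in both views. I'll triangulate both.

```bash
python3 - <<'E'
from h import *
T=dict(green=(289.7,198.4),blue=(312.9,202.1),red=(338.1,206.3),yellow=(363.3,211.7))
S=dict(yellow=(186,143.2),red=(203.8,152),blue=(222.3,160.2),green=(239.5,167.8))
for c in T:
    p,e=tri(T[c],S[c]); print(c,p.round(1),round(e,1),"z58",plane("top",*T[c],58).round(1),plane("scene",*S[c],58).round(1))
# rack corners via mask
def quad(n,box):
    x0,y0,x1,y1=box; h=cv2.cvtColor(np.load(n+".npy"),cv2.COLOR_RGB2GRAY)[y0:y1,x0:x1]
    h=cv2.resize(h,None,fx=4,fy=4,interpolation=3); m=(h>125).astype(np.uint8)
    c=max(cv2.findContours(m,0,2)[0],key=cv2.contourArea); b=cv2.boxPoints(cv2.minAreaRect(c)); k=cv2.approxPolyDP(cv2.convexHull(c),14,True)[:,0]
    return (k+.5)/4-.5+[x0,y0]
print(quad("top",(85,130,205,190)).round(1).tolist(),quad("scene",(300,222,425,290)).round(1).tolist())
tc=np.array([(96.4,152.4),(192.4,141.4),(195.2,166.5),(98.2,178.4)]); sc=np.array([(415.6,279.4),(310,256.3),(314.1,232.2),(417.5,253.75)])
P=[]
for a,b in zip(tc,sc):
    p,e=tri(a,b);P.append(p);print("rack",p.round(1),round(e,1),plane("top",*a,14)[:2].round(1),plane("scene",*b,14)[:2].round(1))
for a in((228,155),):print("dish",plane("top",*a,14))
E
```

```text
green [ 476.  -137.5   58. ] 0.6 z58 [ 475.9 -137.2   58. ] [ 476.1 -137.7   58. ]
blue [ 467.5 -189.4   56.3] 0.5 z58 [ 467.4 -189.4   58. ] [ 468.6 -188.4   58. ]
red [ 458.  -246.3   54.8] 0.4 z58 [ 457.8 -245.9   58. ] [ 460.3 -244.7   58. ]
yellow [ 446.  -303.6   53.9] 1.1 z58 [ 445.5 -301.9   58. ] [ 449.1 -301.9   58. ]
[[192.4, 140.6], [194.4, 166.4], [96.6, 178.4], [95.6, 151.6]] [[313.6, 231.6], [416.4, 252.6], [416.4, 278.4], [311.6, 256.4]]
rack [596.1 331.4   9.6] 0.0 [595.1 329.4] [598.5 330.4]
rack [623.5  96.5   7.1] 0.0 [621.6  95.2] [627.   96.9]
rack [560.1  87.6   9.2] 0.3 [559.1  86.9] [563.   87.8]
rack [531.3 324.8   8.9] 2.6 [530.7 321.1] [533.8 324.9]
dish [587.26624598   7.72520282  14.        ]
```

```bash
cat > go.py <<'E'
# go.py x y z yaw : tool-axis shift in cm and turn in 5-degree units from the measured pose
import sys; from h import *
x,y,z,w=map(float,sys.argv[1:5]); s=manip.read_state(); Rm=R.from_euler("xyz",s["eef_rot"])
a=s["eef_rot"][2]
d=Rm.inv().apply(np.array([x,y,z])-s["eef_pos"])/10
print("shift",d.round(2),"turn",round(np.degrees((a-w+np.pi)%(2*np.pi)-np.pi)/5,2),"at",s["eef_pos"].round(1),round(a,3),"gap",round(s["finger_gap"],1),"t",s["clock"])
E
python3 go.py 476 -137.5 150 1.39
```

```text
shift [-49.52 -53.27   6.95] turn 16.45 at [170.8 522.7 219.1] 2.826 gap 93.9 t 0.2
```

```bash
python3 -m creep '[[0.5,[-49.5,-53.3,6.9],16.4],[0.5,[-49.5,-53.3,6.9],16.4],[0.5,[-49.5,-53.3,6.9],16.4],[0.5,[-49.5,-53.3,6.9],16.4],[0.5,[-49.5,-53.3,6.9],16.4],[0.5,[-49.5,-53.3,6.9],16.4],[0.5,[-49.5,-53.3,6.9],16.4],[0.5,[-49.5,-53.3,6.9],16.4],[0.5,[-49.5,-53.3,6.9],16.4],[0.5,[-49.5,-53.3,6.9],16.4],[0.5,[-49.5,-53.3,6.9],16.4],[0.5,[-49.5,-53.3,6.9],16.4]]' 15; python3 go.py 476 -137.5 150 1.39
```

```text
clock: 1.4
eef_pos: [421.7, -21.7, 162.8]
eef_rot: [3.141, -0.0, 1.394]
wrist_force: [0.7, 0.3, 0.0]
finger_gap: 70.4
finger_force: 0.0
shift [-10.45   7.38   1.28] turn 0.05 at [421.7 -21.7 162.8] 1.394 gap 70.4 t 1.4
```

```bash
python3 -m creep '[[0.5,[-10.4,7.4,1.3],0],[0.5,[-10.4,7.4,1.3],0],[0.5,[-10.4,7.4,1.3],0],[0.5,[-10.4,7.4,1.3],0],[0.5,[-10.4,7.4,1.3],0]]'; python3 go.py 476 -137.5 38 1.39
```

```text
clock: 1.9
eef_pos: [475.6, -134.9, 149.4]
eef_rot: [-3.141, -0.0, 1.394]
wrist_force: [-0.4, 0.8, 0.1]
finger_gap: 70.4
finger_force: 0.0
shift [-0.25  0.1  11.14] turn 0.04 at [ 475.6 -134.9  149.4] 1.394 gap 70.4 t 1.9
```

```bash
python3 -m creep '[[0.5,[-0.3,0.1,4],0],[0.5,[-0.3,0.1,8],0],[0.5,[-0.3,0.1,11.1],0],[0.5,[-0.3,0.1,11.1],0],[0.5,[-0.3,0.1,11.1],0]]'; python3 - <<'E'
from h import *
cv2.imwrite("pics/s1.png",cv2.resize(manip.camera("scene")[100:220,150:310,::-1],(640,480),interpolation=3))
E
```

```text
clock: 2.4
eef_pos: [476.6, -137.3, 39.8]
eef_rot: [3.141, 0.0, 1.396]
wrist_force: [-0.3, -0.6, 0.1]
finger_gap: 70.5
finger_force: 0.0
```

View pics/s1.png

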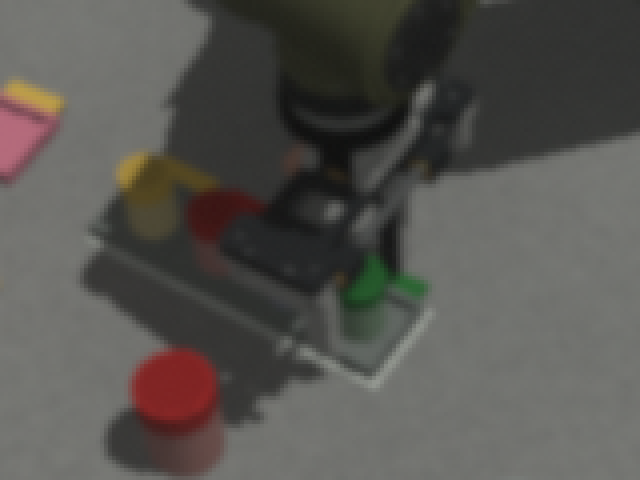

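The near finger at (325,320) and far finger at (395,240) straddle the green jar at (365,290). Closing.

```bash
python3 -m creep '[[-1,[0,0,0.1],0],[-1,[0,0,0.1],0],[-1,[0,0,0.1],0],[-1,[0,0,0.1],0],[-1,[0,0,0.1],0],[-1,[0,0,0.1],0],[-1,[0,0,-3],0],[-1,[0,0,-7],0],[-1,[0,0,-10],0],[-1,[0,0,-10],0]]' 15; python3 go.py 588.3 122.8 139 1.685
```

```text
clock: 3.45
eef_pos: [477.9, -138.5, 142.5]
eef_rot: [3.135, 0.001, 1.395]
wrist_force: [0.3, -1.1, -1.4]
finger_gap: 35.8
finger_force: 15.0
shift [27.66  6.29  0.35] turn -3.33 at [ 477.9 -138.5  142.5] 1.395 gap 35.8 t 3.45
```

```bash
python3 -m creep '[[-1,[4,0.9,0],-0.5],[-1,[8,1.8,0],-1],[-1,[12,2.7,0],-1.5],[-1,[16,3.6,0],-2],[-1,[20,4.5,0],-2.5],[-1,[24,5.4,0],-3],[-1,[27.7,6.3,0],-3.3],[-1,[27.7,6.3,0],-3.3],[-1,[27.7,6.3,0],-3.3]]'; python3 go.py 588.3 122.8 39 1.685
```

```text
clock: 4.35
eef_pos: [586.4, 124.0, 137.2]
eef_rot: [-3.139, 0.0, 1.684]
wrist_force: [-0.3, 0.0, 0.3]
finger_gap: 36.0
finger_force: 15.0
shift [-0.14  0.2   9.82] turn -0.02 at [586.4 124.  137.2] 1.684 gap 36.0 t 4.35
```

```bash
python3 -m creep '[[-1,[-0.1,0.1,4],0],[-1,[-0.1,0.1,7.5],0],[-1,[-0.1,0.1,8.2],0],[-1,[-0.1,0.1,8.2],0],[-1,[-0.1,0.1,8.2],0]]'; python3 go.py 588.3 122.8 38 1.685; python3 - <<'E'
from h import *
a=cv2.resize(manip.camera("scene")[200:300,290:430,::-1],(400,286),interpolation=3);b=cv2.resize(manip.camera("top")[100:200,80:220,::-1],(400,286),interpolation=3)
cv2.imwrite("pics/p1.png",np.hstack([a,b]))
E
```

```text
clock: 4.85
eef_pos: [588.8, 122.4, 58.5]
eef_rot: [3.14, -0.0, 1.682]
wrist_force: [-0.5, 0.1, -1.2]
finger_gap: 36.0
finger_force: 15.0
shift [ 0.04 -0.05  2.05] turn -0.04 at [588.8 122.4  58.5] 1.682 gap 36.0 t 4.85
```

View pics/p1.png

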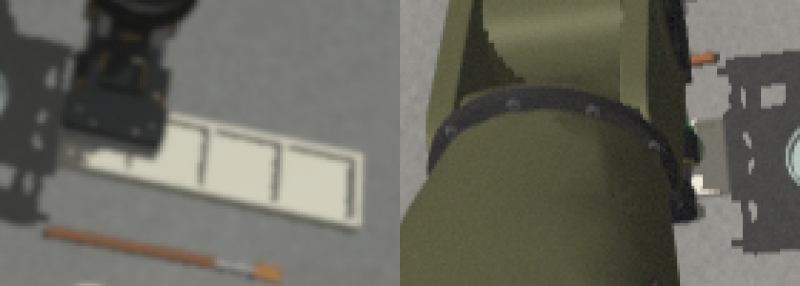

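```bash
python3 -m creep '[[-1,[0,0,1],0],[-1,[0,0,1.6],0],[-1,[0,0,1.8],0],[-1,[0,0,1.9],0],[-1,[0,0,2],0],[-1,[0,0,2],0],[-1,[0,0,2],0]]'; python3 go.py 588.3 122.8 38 1.685
```

```text
clock: 5.65
eef_pos: [588.1, 122.8, 36.9]
eef_rot: [3.141, -0.0, 1.683]
wrist_force: [-0.1, -0.0, -0.8]
finger_gap: 35.7
finger_force: 15.0
shift [-0.01  0.02 -0.11] turn -0.03 at [588.1 122.8  36.9] 1.683 gap 35.7 t 5.65
```

```bash
python3 -m creep '[[-1,[0,0,0.1],0],[-1,[0,0,0.1],0],[0.5,[0,0,0.1],0],[0.5,[0,0,0.1],0],[0.5,[0,0,0.1],0],[0.5,[0,0,0.1],0],[0.5,[0,0,-5],0],[0.5,[0,0,-10],0],[0.5,[0,0,-10],0]]'; python3 go.py 468 -189 139 1.39
```

```text
clock: 6.55
eef_pos: [590.6, 123.2, 143.7]
eef_rot: [3.131, -0.0, 1.683]
wrist_force: [0.8, 0.3, -0.1]
finger_gap: 70.7
finger_force: 0.0
shift [-29.66 -15.67   0.29] turn 3.35 at [590.6 123.2 143.7] 1.683 gap 70.7 t 6.55
```

```bash
python3 -m creep '[[0.5,[-29.4,-15.4,0],3.3],[0.5,[-29.4,-15.4,0],3.3],[0.5,[-29.4,-15.4,0],3.3],[0.5,[-29.4,-15.4,0],3.3],[0.5,[-29.4,-15.4,0],3.3],[0.5,[-29.4,-15.4,0],3.3],[0.5,[-29.4,-15.4,0],3.3],[0.5,[-29.4,-15.4,0],3.3],[0.5,[-29.4,-15.4,0],3.3],[0.5,[-29.4,-15.4,0],3.3]]'; python3 go.py 468 -189 38.5 1.39; python3 - <<'E'
from h import *
i=manip.camera("top"); np.save("top1.npy",i)
g=[b for b in blobs(i,"green") if b[0][0]<205]; print(g)
for b in g: print(plane("top",*b[0],56))
a=cv2.resize(manip.camera("scene")[200:300,290:430,::-1],(400,286),interpolation=3);b=cv2.resize(i[100:200,80:220,::-1],(400,286),interpolation=3)
cv2.imwrite("pics/p2.png",np.hstack([a,b]))
E
```

```text
clock: 7.55
eef_pos: [468.1, -185.7, 136.6]
eef_rot: [-3.141, -0.0, 1.395]
wrist_force: [0.2, 0.1, -0.2]
finger_gap: 70.5
finger_force: 0.0
shift [-0.33  0.05  9.81] turn 0.06 at [ 468.1 -185.7  136.6] 1.395 gap 70.5 t 7.55
[([177.0, 150.6], [170, 144, 15, 15, 157])]
[588.39780661 122.36048828  56.        ]
```

View pics/p2.png

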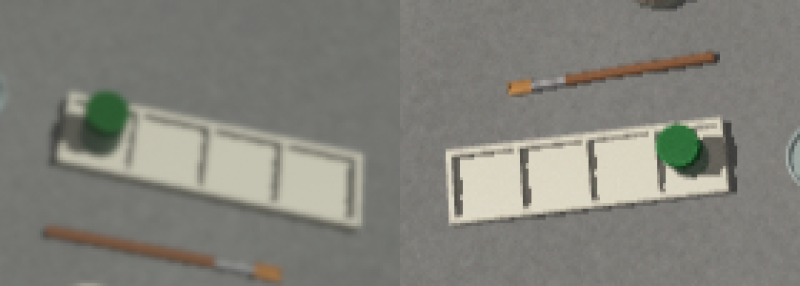

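Green sits upright and centred within about 2 mm in the rightmost pocket, lid at (680,147) in the right crop. Next is blue.

```bash
python3 -m creep '[[0.5,[-0.2,0,4],0],[0.5,[-0.2,0,8],0],[0.5,[-0.2,0,9.8],0],[0.5,[-0.2,0,9.8],0],[0.5,[-0.2,0,9.8],0],[0.5,[-0.2,0,9.8],0]]'; python3 go.py 468 -189 38.5 1.39
```

```text
clock: 8.25
eef_pos: [468.3, -188.6, 40.2]
eef_rot: [3.139, 0.001, 1.395]
wrist_force: [-0.1, -0.7, 0.6]
finger_gap: 70.7
finger_force: 0.0
shift [-0.05 -0.02  0.17] turn 0.06 at [ 468.3 -188.6   40.2] 1.395 gap 70.7 t 8.25
```

```bash
python3 -m creep '[[-1,[0,0,0.1],0],[-1,[0,0,0.1],0],[-1,[0,0,0.1],0],[-1,[0,0,0.1],0],[-1,[0,0,0.1],0],[-1,[0,0,0.1],0],[-1,[0,0,-3],0],[-1,[0,0,-7],0],[-1,[0,0,-10],0],[-1,[0,0,-10],0],[-1,[0,0,-10],0]]' 15; python3 go.py 581 180.4 139 1.685
```

```text
clock: 9.35
eef_pos: [467.3, -188.5, 138.6]
eef_rot: [3.141, 0.0, 1.395]
wrist_force: [-0.8, -0.2, -2.3]
finger_gap: 35.3
finger_force: 15.0
shift [38.31  4.73 -0.05] turn -3.33 at [ 467.3 -188.5  138.6] 1.395 gap 35.3 t 9.35
```

```bash
python3 -m creep '[[-1,[4,0.5,0],-0.5],[-1,[8,1,0],-1],[-1,[12,1.5,0],-1.5],[-1,[16,2,0],-2],[-1,[20,2.5,0],-2.5],[-1,[24,3,0],-3],[-1,[28,3.5,0],-3.3],[-1,[32,4,0],-3.3],[-1,[36,4.4,0],-3.3],[-1,[38.3,4.7,0],-3.3],[-1,[38.3,4.7,0],-3.3],[-1,[38.3,4.7,0],-3.3]]'; python3 go.py 581 180.4 37 1.685
```

```text
clock: 10.55
eef_pos: [580.1, 180.1, 136.9]
eef_rot: [-3.139, 0.0, 1.683]
wrist_force: [-0.4, 0.3, -0.7]
finger_gap: 35.7
finger_force: 15.0
shift [0.02 0.12 9.99] turn -0.02 at [580.1 180.1 136.9] 1.683 gap 35.7 t 10.55
```

```bash
python3 -m creep '[[-1,[0,0,4],0],[-1,[0,0,7],0],[-1,[0,0,8.8],0],[-1,[0,0,9.3],0],[-1,[0,0,9.6],0],[-1,[0,0,9.9],0],[-1,[0,0,10.1],0],[-1,[0,0,10.1],0],[-1,[0,0,10.1],0]]'; python3 go.py 581 180.4 37 1.685
```

```text
clock: 11.45
eef_pos: [581.0, 180.4, 38.2]
eef_rot: [3.141, -0.0, 1.683]
wrist_force: [-0.7, 0.1, -1.0]
finger_gap: 36.0
finger_force: 15.0
shift [ 0.   -0.    0.12] turn -0.03 at [581.  180.4  38.2] 1.683 gap 36.0 t 11.45
```

```bash
python3 -m creep '[[-1,[0,0,0.2],0],[-1,[0,0,0.2],0],[-1,[0,0,0.2],0],[0.5,[0,0,0.2],0],[0.5,[0,0,0.2],0],[0.5,[0,0,0.2],0],[0.5,[0,0,0.2],0],[0.5,[0,0,-5],0],[0.5,[0,0,-10],0],[0.5,[0,0,-10],0],[0.5,[0,0,-10],0]]'; python3 go.py 459 -245.5 137 1.39
```

```text
clock: 12.55
eef_pos: [581.2, 180.4, 138.9]
eef_rot: [3.139, -0.0, 1.683]
wrist_force: [0.4, -0.8, -0.3]
finger_gap: 70.6
finger_force: 0.0
shift [-40.96 -16.9    0.14] turn 3.35 at [581.2 180.4 138.9] 1.683 gap 70.6 t 12.55
```

```bash
python3 -m creep '[[0.5,[-41,-16.9,0.1],3.3],[0.5,[-41,-16.9,0.1],3.3],[0.5,[-41,-16.9,0.1],3.3],[0.5,[-41,-16.9,0.1],3.3],[0.5,[-41,-16.9,0.1],3.3],[0.5,[-41,-16.9,0.1],3.3],[0.5,[-41,-16.9,0.1],3.3],[0.5,[-41,-16.9,0.1],3.3],[0.5,[-41,-16.9,0.1],3.3],[0.5,[-41,-16.9,0.1],3.3],[0.5,[-41,-16.9,0.1],3.3],[0.5,[-41,-16.9,0.1],3.3]]'; python3 go.py 459 -245.5 38.5 1.39; python3 - <<'E'
from h import *
i=manip.camera("top")
for c in("green","blue"):
    for b in blobs(i,c):
        if b[0][0]<205: print(c,b,plane("top",*b[0],56).round(1))
E
```

```text
clock: 13.75
eef_pos: [458.6, -244.9, 135.9]
eef_rot: [-3.14, -0.001, 1.395]
wrist_force: [0.4, 0.1, -0.6]
finger_gap: 70.3
finger_force: 0.0
shift [-0.06  0.06  9.74] turn 0.06 at [ 458.6 -244.9  135.9] 1.395 gap 70.3 t 13.75
green ([177.0, 150.5], [170, 144, 15, 15, 155]) [588.6 122.4  56. ]
blue ([153.3, 154.0], [146, 147, 16, 15, 184]) [580.6 177.2  56. ]
```

```bash
python3 -m creep '[[0.5,[0,0,4],0],[0.5,[0,0,8],0],[0.5,[0,0,9.8],0],[0.5,[0,0,9.8],0],[0.5,[0,0,9.8],0],[-1,[0,0,9.8],0],[-1,[0,0,9.8],0],[-1,[0,0,9.8],0],[-1,[0,0,9.8],0],[-1,[0,0,9.8],0],[-1,[0,0,9.8],0],[-1,[0,0,9.8],0]]'; python3 go.py 459 -245.5 38.5 1.39; python3 -m creep '[[-1,[0,0,-3],0],[-1,[0,0,-7],0],[-1,[0,0,-10],0],[-1,[0,0,-10],0],[-1,[0,0,-10],0]]'; python3 go.py 574.5 238.5 139 1.685
```

```text
clock: 15.0
eef_pos: [458.7, -246.1, 39.0]
eef_rot: [3.141, 0.0, 1.395]
wrist_force: [-1.5, 1.2, 4.9]
finger_gap: 35.3
finger_force: 15.0
shift [0.06 0.02 0.05] turn 0.05 at [ 458.7 -246.1   39. ] 1.395 gap 35.3 t 15.0
clock: 15.5
eef_pos: [458.6, -245.9, 138.7]
eef_rot: [3.141, 0.0, 1.395]
wrist_force: [-0.2, -0.2, -0.1]
finger_gap: 35.7
finger_force: 15.0
shift [ 4.973e+01  2.920e+00 -4.000e-02] turn -3.33 at [ 458.6 -245.9  138.7] 1.395 gap 35.7 t 15.5
```

```bash
python3 -m creep '[[-1,[4.5,0.3,0],-0.5],[-1,[9,0.5,0],-1],[-1,[13.5,0.8,0],-1.5],[-1,[18,1,0],-2],[-1,[22.5,1.3,0],-2.5],[-1,[27,1.6,0],-3],[-1,[31.5,1.8,0],-3.3],[-1,[36,2.1,0],-3.3],[-1,[40.5,2.4,0],-3.3],[-1,[45,2.6,0],-3.3],[-1,[48.5,2.8,0],-3.3],[-1,[49.7,2.9,0],-3.3]]'; python3 -m creep '[[-1,[0,0,0],0],[-1,[0,0,0],0],[-1,[0,0,0],0]]';python3 go.py 574.5 238.5 37 1.685
```

```text
clock: 16.7
eef_pos: [573.6, 241.0, 136.5]
eef_rot: [-3.139, 0.0, 1.685]
wrist_force: [-0.6, -0.8, -0.3]
finger_gap: 35.3
finger_force: 15.0
clock: 17.0
eef_pos: [574.2, 236.7, 138.6]
eef_rot: [-3.141, 0.0, 1.681]
wrist_force: [0.3, -0.4, 0.4]
finger_gap: 36.0
finger_force: 15.0
shift [ 0.17  0.05 10.16] turn -0.04 at [574.2 236.7 138.6] 1.681 gap 36.0 t 17.0
```

```bash
python3 -m creep '[[-1,[0.1,0,4],0],[-1,[0.1,0,7],0],[-1,[0.1,0,8.8],0],[-1,[0.1,0,9.3],0],[-1,[0.1,0,9.7],0],[-1,[0.1,0,10],0],[-1,[0.1,0,10.2],0],[-1,[0.1,0,10.2],0],[-1,[0.1,0,10.2],0]]'; python3 go.py 574.5 238.5 36.5 1.685
```

```text
clock: 17.9
eef_pos: [574.4, 239.3, 37.3]
eef_rot: [3.141, -0.0, 1.683]
wrist_force: [0.1, -0.6, -0.3]
finger_gap: 35.6
finger_force: 15.0
shift [-0.08  0.    0.08] turn -0.03 at [574.4 239.3  37.3] 1.683 gap 35.6 t 17.9
```

```bash
python3 -m creep '[[-1,[0,0,0.1],0],[-1,[0,0,0.1],0],[0.5,[0,0,0.1],0],[0.5,[0,0,0.1],0],[0.5,[0,0,0.1],0],[0.5,[0,0,0.1],0],[0.5,[0,0,-5],0],[0.5,[0,0,-10],0],[0.5,[0,0,-10],0],[0.5,[0,0,-10],0],[0.5,[0,0,-10],0]]'; python3 go.py 447 -302 137 1.39
```

```text
clock: 19.0
eef_pos: [573.6, 239.0, 135.4]
eef_rot: [-3.14, 0.0, 1.683]
wrist_force: [0.9, -0.4, 0.3]
finger_gap: 70.7
finger_force: 0.0
shift [-52.35 -18.62  -0.1 ] turn 3.35 at [573.6 239.  135.4] 1.683 gap 70.7 t 19.0
```

```bash
python3 -m creep '[[0.5,[-52.4,-18.6,0],3.3],[0.5,[-52.4,-18.6,0],3.3],[0.5,[-52.4,-18.6,0],3.3],[0.5,[-52.4,-18.6,0],3.3],[0.5,[-52.4,-18.6,0],3.3],[0.5,[-52.4,-18.6,0],3.3],[0.5,[-52.4,-18.6,0],3.3],[0.5,[-52.4,-18.6,0],3.3],[0.5,[-52.4,-18.6,0],3.3],[0.5,[-52.4,-18.6,0],3.3],[0.5,[-52.4,-18.6,0],3.3],[0.5,[-52.4,-18.6,0],3.3]]'; python3 -m creep '[[0.5,[0,0,0],0],[0.5,[0,0,0],0],[0.5,[0,0,0],0]]'; python3 go.py 447 -302 38.5 1.39; python3 - <<'E'
from h import *
i=manip.camera("top")
for c in("green","blue","red"):
    for b in blobs(i,c):
        if b[0][0]<205: print(c,b,plane("top",*b[0],56).round(1))
E
```

```text
clock: 20.2
eef_pos: [445.8, -306.1, 135.2]
eef_rot: [-3.139, -0.001, 1.39]
wrist_force: [0.2, 0.9, -0.1]
finger_gap: 70.4
finger_force: 0.0
clock: 20.5
eef_pos: [448.2, -300.9, 136.4]
eef_rot: [-3.141, -0.0, 1.396]
wrist_force: [-0.2, 0.1, 1.4]
finger_gap: 70.6
finger_force: 0.0
shift [-0.14 -0.09  9.79] turn 0.07 at [ 448.2 -300.9  136.4] 1.396 gap 70.6 t 20.5
green ([176.9, 150.5], [170, 144, 15, 15, 159]) [588.6 122.6  56. ]
blue ([153.3, 154.0], [146, 147, 16, 15, 188]) [580.6 177.2  56. ]
red ([128.0, 156.9], [120, 150, 17, 15, 196]) [573.9 235.8  56. ]
```

```bash
python3 -m creep '[[0.5,[-0.1,-0.1,4],0],[0.5,[-0.1,-0.1,8],0],[0.5,[-0.1,-0.1,9.8],0],[0.5,[-0.1,-0.1,9.8],0],[0.5,[-0.1,-0.1,9.8],0],[-1,[-0.1,-0.1,9.8],0],[-1,[-0.1,-0.1,9.8],0],[-1,[-0.1,-0.1,9.8],0],[-1,[-0.1,-0.1,9.8],0],[-1,[-0.1,-0.1,9.8],0],[-1,[-0.1,-0.1,9.8],0],[-1,[-0.1,-0.1,9.8],0]]'; python3 go.py 447 -302 38.5 1.39; python3 -m creep '[[-1,[0,0,-3],0],[-1,[0,0,-7],0],[-1,[0,0,-10],0],[-1,[0,0,-10],0],[-1,[0,0,-10],0]]'; python3 go.py 568 297 139 1.685
```

```text
clock: 21.75
eef_pos: [446.7, -303.1, 39.0]
eef_rot: [3.141, 0.0, 1.395]
wrist_force: [-1.9, 0.6, 4.9]
finger_gap: 35.6
finger_force: 15.0
shift [0.12 0.01 0.05] turn 0.05 at [ 446.7 -303.1   39. ] 1.395 gap 35.6 t 21.75
clock: 22.25
eef_pos: [446.6, -303.0, 138.6]
eef_rot: [3.141, 0.0, 1.395]
wrist_force: [-0.1, -0.1, -1.5]
finger_gap: 35.5
finger_force: 15.0
shift [ 6.12e+01  1.43e+00 -5.00e-02] turn -3.33 at [ 446.6 -303.   138.6] 1.395 gap 35.5 t 22.25
```

```bash
python3 -m creep '[[-1,[4.5,0.1,0],-0.5],[-1,[9,0.2,0],-1],[-1,[13.5,0.3,0],-1.5],[-1,[18,0.4,0],-2],[-1,[22.5,0.5,0],-2.5],[-1,[27,0.6,0],-3],[-1,[31.5,0.7,0],-3.3],[-1,[36,0.8,0],-3.3],[-1,[40.5,0.9,0],-3.3],[-1,[45,1,0],-3.3],[-1,[48.5,1.1,0],-3.3],[-1,[50,1.2,0],-3.3]]'; python3 -m creep '[[-1,[0,0,0],0],[-1,[0,0,0],0]]';python3 go.py 568 297 139 1.685
```

```text
clock: 23.45
eef_pos: [545.5, 189.7, 136.9]
eef_rot: [-3.139, 0.0, 1.685]
wrist_force: [0.9, -0.5, -1.0]
finger_gap: 35.8
finger_force: 15.0
clock: 23.65
eef_pos: [545.7, 186.2, 137.8]
eef_rot: [-3.14, 0.0, 1.682]
wrist_force: [-0.5, -1.0, -0.6]
finger_gap: 36.0
finger_force: 15.0
shift [10.77  3.45 -0.13] turn -0.03 at [545.7 186.2 137.8] 1.682 gap 36.0 t 23.65
```

```bash
python3 -m creep '[[-1,[4,1.2,0],0],[-1,[8,2.5,0],0],[-1,[10.7,3.4,0],0],[-1,[10.7,3.4,0],0],[-1,[10.7,3.4,0],0],[-1,[10.7,3.4,0],0],[-1,[10.7,3.4,0],0]]';python3 go.py 568 297 37 1.685
```

```text
clock: 24.35
eef_pos: [568.1, 295.8, 139.0]
eef_rot: [3.142, 0.0, 1.681]
wrist_force: [-0.7, 1.1, -0.8]
finger_gap: 35.7
finger_force: 15.0
shift [ 0.12 -0.   10.2 ] turn -0.05 at [568.1 295.8 139. ] 1.681 gap 35.7 t 24.35
```

```bash
python3 -m creep '[[-1,[0.1,0,4],0],[-1,[0.1,0,7],0],[-1,[0.1,0,8.8],0],[-1,[0.1,0,9.3],0],[-1,[0.1,0,9.7],0],[-1,[0.1,0,10],0],[-1,[0.1,0,10.2],0],[-1,[0.1,0,10.2],0],[-1,[0.1,0,10.2],0]]'; python3 go.py 568 297 36.5 1.685
```

```text
clock: 25.25
eef_pos: [568.0, 298.3, 37.3]
eef_rot: [3.141, -0.0, 1.683]
wrist_force: [-0.3, -0.1, 0.0]
finger_gap: 36.0
finger_force: 15.0
shift [-0.13 -0.02  0.08] turn -0.03 at [568.  298.3  37.3] 1.683 gap 36.0 t 25.25
```

Release, rise and withdraw to the right for a final look.

```bash
python3 -m creep '[[-1,[-0.1,0,0.1],0],[-1,[-0.1,0,0.1],0],[0.5,[-0.1,0,0.1],0],[0.5,[-0.1,0,0.1],0],[0.5,[-0.1,0,0.1],0],[0.5,[-0.1,0,0.1],0],[0.5,[0,0,-5],0],[0.5,[0,0,-10],0],[0.5,[0,0,-13],0],[0.5,[0,0,-13],0]]'; python3 -m creep '[[0.5,[-52,-18,0],3],[0.5,[-52,-18,0],3],[0.5,[-52,-18,0],3],[0.5,[-52,-18,0],3],[0.5,[-52,-18,0],3],[0.5,[-52,-18,0],3],[0.5,[-52,-18,0],3],[0.5,[-52,-18,0],3],[0.5,[-52,-18,0],3],[0.5,[-52,-18,0],3],[0.5,[-52,-18,0],3],[0.5,[-52,-18,0],3]]'; python3 -m creep '[[0.5,[0,0,0],0],[0.5,[0,0,0],0],[0.5,[0,0,0],0],[0.5,[0,0,0],0]]';python3 - <<'E'
from h import *
i=manip.camera("top");s=manip.camera("scene")
P=dict(green=-87,blue=-29,red=29,yellow=87)
for n,im,c0 in(("top",i,(576.6,208.2)),("scene",s,(580.6,210))):
  for c in P:
    for b in blobs(im,c):
        if (b[0][0]<205 and 100<b[0][1]<185) if n=="top" else (305<b[0][0]<425 and 215<b[0][1]<275):
            v=plane(n,*b[0],56 if n=="top" else 50)[:2]-c0; r=R.from_euler("z",-.115).apply([*v,0])
            print(n,c,b[1],r[:2].round(1),"y target",P[c])
a=cv2.resize(s[200:300,260:430,::-1],(400,236),interpolation=3);b=cv2.resize(i[100:200,80:250,::-1],(400,236),interpolation=3)
cv2.imwrite("pics/f.png",np.hstack([a,b]))
E
```

```text
clock: 26.25
eef_pos: [569.4, 298.9, 172.1]
eef_rot: [3.134, -0.002, 1.683]
wrist_force: [-0.6, -0.1, -0.2]
finger_gap: 70.1
finger_force: 0.0
clock: 27.45
eef_pos: [445.2, -242.9, 165.7]
eef_rot: [-3.14, 0.0, 1.416]
wrist_force: [0.0, 0.6, -0.6]
finger_gap: 70.4
finger_force: 0.0
clock: 27.85
eef_pos: [447.3, -237.6, 166.8]
eef_rot: [-3.142, -0.0, 1.422]
wrist_force: [0.0, 0.3, 0.3]
finger_gap: 70.8
finger_force: 0.0
top green [170, 144, 15, 15, 159] [  1.9 -86.6] y target -87
top blue [146, 147, 16, 15, 185] [  0.4 -31. ] y target -29
top red [120, 150, 17, 15, 197] [ 0.3 28. ] y target 29
top yellow [95, 152, 17, 16, 200] [ 1.1 86.9] y target 87
scene blue [346, 238, 14, 14, 149] [ -0.3 -32.4] y target -29
scene red [372, 244, 15, 15, 168] [ 0.2 27.7] y target 29
scene yellow [399, 250, 16, 15, 177] [ 0.9 86.6] y target 87
```

View pics/f.png

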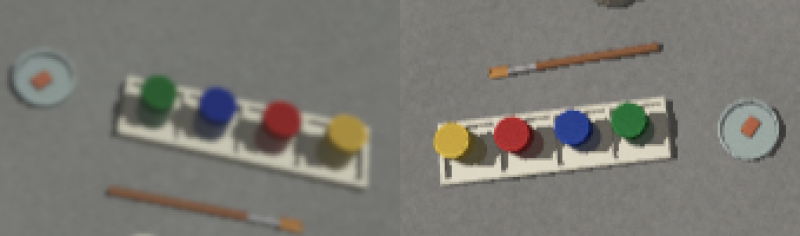

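All four jars stand upright in their pockets, within about 4 mm of the centres, in the order yellow, red, blue, green from the left. The dish is where it was.

```bash
python3 -c "
from cell import manip; print(manip.sign_off())"
```

```text
the job is handed in; nothing more can be done
None
```

The job is handed in (no verdict was returned): all four jars stand upright in the rack in reverse order, each measured within about 4 mm of its pocket centre except green, which only the top camera could measure (about 2 mm), and the dish was not touched.

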